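# Lock the welding jig's ring and hold the jig up for checking

### The job

Turn the blue lock ring on the welding jig, by its red pin, anticlockwise seen from above until the pin's arm lines up with the green locked mark on the base plate, with the jig still sitting in its yellow cradle. Then take the jig by the white bar on top, lift it about 10 cm straight up out of the cradle so that I can check its underside, and finish while holding it there in the gripper, level and still, with the ring still locked. Leave everything else on the bench where it is.

Things in the scene. Friction and masses are not known exactly. Their poses are not given: they have to be found in the camera images.
- jig_bar (a point): Centre of the white lifting bar on top of the jig: 64 mm long (jig's x), 14 mm wide (y), 20 mm tall, on a 20 mm stem on the jig's vertical middle axis, 118 mm above the jig's underside, 143 mm above the bench when seated. Axes are the jig's: z up, x towards the green locked mark on the base plate.
- jig: The whole loose welding jig, about 0.6 kg (0.5 to 0.8), balanced on its middle axis; origin at the centre of its underside, z up, x towards the green mark. Aluminium base plate 120 x 120 x 12 mm; upright steel sleeve 60 mm across up to 70 mm; blue lock ring from 70 to 84 mm; stem; white bar from 108 to 128 mm. A red mark on the plate shows the open side.
- ring_pin (a point): Grip point of the red upright pin on the lock ring's arm: 12 mm in diameter, 64 mm from the jig's middle axis. This point is 112 mm above the jig's underside (137 mm above the bench when seated); the pin stands free from 81 mm (top of its arm) to 125 mm (its top) above the underside. It goes round the middle axis with the ring.
- lock_ring (a joint): Angle of the blue lock ring (84 mm across) about the jig's vertical axis, rad, growing anticlockwise from above. The pin's direction from the middle axis, measured from the jig's +x, is (value - 1.2): 0 is open, 1.2 is locked (arm along the jig's +x over the green mark, in line with the bar). Stops at 0 and 1.3; starts at 0 to 0.35. About 2 N at the pin turns it; stays where left.
- cradle: Yellow fixed cradle, 150 x 150 mm, in which the jig sits squarely with 2 mm of play; floor 25 mm above the bench; four side lips (mid-side, 70 mm long) rise to 34 mm. Origin at the centre of its underside on the bench; axes parallel to the seated jig's within 0.05 rad.
- sleeve0_mid (a point): Middle of a loose steel sleeve standing on the bench, 36 mm across, 55 mm high: leave alone.
- sleeve1_mid (a point): The same, second sleeve: leave alone.
- sleeve2_mid (a point): The same, third sleeve: leave alone.
- spray_mid (a point): Middle of an upright spray can, 54 mm across, 160 mm high: leave alone.
- brush_grip (a point): Handle of a wooden brush lying on the bench: leave alone.
- hammer_grip (a point): Handle of a hammer lying on the bench: leave alone.
- magnet_mid (a point): Middle of a flat red welding magnet, 90 x 90 x 24 mm, lying at the far edge: leave alone.
There are look-alikes about, which are no part of the job. Several things have the shape of the cradle; the one meant has the colours described above. What is shaped like the jig but purple is not meant.

How it is judged:
On the way, in this order (a step that is already met when the one before it is completed fails the run):
1. the ring is turned to its locked mark while the jig sits in the cradle (value of joint lock_ring above 1.08 rad and z of jig_bar in the frame of cradle below 0.15 m and horizontal distance between jig and cradle below 0.008 m), for 0.2 s.
2. the jig is lifted clear of the cradle, level and locked (z of jig_bar in the frame of cradle above 0.213 m and value of joint lock_ring above 1.08 rad and angle between jig_bar's own z axis and vertical below 0.09 rad), for 0.2 s.
At the end, for the whole second after the job is handed in: The gripper's fingers hold the jig 70 to 160 mm above its seat, within 60 mm of straight above the cradle, within 0.09 rad of level, moving less than 20 mm/s and 0.15 rad/s, touching no cradle, with the ring within 0.12 rad of its locked mark; every bystander within 30 mm of its start (all of step 2 and z of jig_bar in the frame of cradle below 0.303 m and horizontal distance between jig and cradle below 0.06 m and linear speed of jig below 0.02 m/s and angular speed of jig below 0.15 rad/s and contact force between the fingers and jig above 3 N and contact force between cradle and jig below 0.1 N and distance of each of sleeve0_mid, sleeve1_mid, sleeve2_mid, spray_mid, brush_grip, hammer_grip, magnet_mid from where it was at the start of the episode below 0.03 m); the arm keeps its last pose, push and grip.
It fails at once if the jig is lifted out with the ring not locked (z of jig_bar in the frame of cradle above 0.165 m and value of joint lock_ring below 1 rad).
It fails at once if the jig is tipped over (angle between jig_bar's own z axis and vertical above 0.35 rad).
It fails at once if something else on the bench is disturbed (distance of any of sleeve0_mid, sleeve1_mid, sleeve2_mid, spray_mid, brush_grip, hammer_grip, magnet_mid from where it was at the start of the episode above 0.03 m).
It also fails if it takes over 45 s, if anything falls off the work surface, if the arm or the gripper's body presses on something with over 40 N, if the wrist force passes 120 N, or if a joint passes its speed limit or range.

### The arm

A 7-joint arm with a two-finger parallel gripper is mounted at the origin on the work surface. World frame = base frame: x ahead of the robot, y to its left, z up, the work surface at z = 0. Lengths are in m, angles in rad, forces in N, time in s.
With the tool pointing down it reaches from about 0.35 to 0.9 m from the base axis. Payload 8.1 kg.
Tool frame: the origin (TCP) lies at the very end of the fingers, on their centre line; the grasp point (between the pads) lies 19 mm behind it; z points along the fingers, y is the line along which they close (so a half turn about z gives the same grasp; the last joint's range is limited). The gripper opens to 92 mm and grips with 3 to 60 N. Pads are 19 mm wide; open, the fingers measure 130 mm over their backs; the gripper's body (75 mm by 190 mm) begins 47 mm behind the grasp point.
Start: joints at [-1.275, 0.434, 0.025, 1.573, -0.012, 1.134, -0.075], TCP at [0.243, 0.576, 0.227] pointing down, gripper open.
Joint ranges: [-2.62, 2.62], [-0.44, 2.09], [-1.27, 1.32], [0.08, 2.57], [-1.32, 4.46], [0.12, 2], [-2.74, 2.74]. Speed limits (rad/s): [2.22, 2.22, 3.01, 3.01, 3.14, 3.14, 3.14].

### API

Orientations are given as a rotation vector (axis times angle).
In Python, from cell import arm gives the robot as it stands.
- The arm moves only by the tool jog_arm, never from a script. Its argument "rows" is a list of rows, each a list of 3 entries, a list of its own where there are three numbers: the shift along the world's x, y, z in cm, then the turn, a rotation vector about the world's x, y, z in degrees, then the opening, from 0 (shut) to 1 (fully open). A call has 1 to 8 rows; each row is the pose to reach, as a shift and turn from the pose commanded when the call began; what a row does not reach only later rows make up. A row lasts 1/8 s, in which the tool goes at most 62.5 mm and 10.7 degrees, less where a joint would pass 70% of its speed; a pose out of reach is approached as far as the arm can. A call with a gripper value outside its range is refused whole. The fingers move at their own pace and stop on an object; "newtons" is the grip in N (left out, the last holds). Time passes only in rows, so rows that repeat a pose let the fingers close. It gives the time, the measured TCP pose, the force, the opening and the grip force at its end, in the units of the state.
- arm.observe(): the state, without advancing time (a new reading comes with each control period).
- arm.get_image(name): name is "side" or "top"; returns a dict with "img" (400x640x3 uint8, red, green, blue), "depth" (400x640 float32, m along the optical axis (not along the pixel's ray), 0 where there is no reading), "fx", "fy", "cx", "cy" (pixels), "rvec" (rotation vector, rad) and "tvec" (3), from world to camera coordinates, as OpenCV has them. Camera axes: x right, y down, z forward; pixel columns grow to the right and rows downward; lengths in m; the calibration is good to about 2 mm. A picture is of the moment at which its call begins.
- arm.sign_off(): hands the job in; it is judged then, once.
The state is a dict: "clock": time; "joints": joint angles; "dq": joint speeds; "joint_efforts": joint torques, N m; "position": TCP position; "ee_rot": TCP orientation; "force": force on the tool from outside, world axes, zero at the start; "ft_torque": the same for the moment, N m; "width": opening from 0.0 (shut) to 1.0 (fully open); "gripper_force": force on a finger pad.
Only numpy, scipy, OpenCV 4.12 (cv2) and the standard library are available. Lean on these libraries where they do the work, as an engineer would, in place of code of your own. Each camera call takes 0.05 s, during which the arm holds its last target. There are 200 camera calls.

## Working session

There is one attempt and no reset: what is moved stays moved. The work goes in short steps, Python scripts to look and compute and a tool call to move; the robot and the scene stay as the last step left them, time stands still between calls to the robot, and variables do not carry over. Pictures are saved under pics/ and viewed, at most 10 in all, crops included, and the job is handed in when it is done.

Besides the shell and the picture viewer there is one more tool, called after "Call:" by a JSON object that holds its "api" and its "payload", one argument or row to a line. jog_arm: Moves the arm, as the interface text tells. Its arguments: {"type":"object","properties":{"rows":{"type":"array","items":{"type":"array"}},"newtons":{"type":"number"}},"required":["rows"]}

```bash
mkdir -p pics
python3 - <<'E'
from cell import arm
import cv2,numpy as np
for n in("top","side"):
    d=arm.get_image(n); np.savez(f"{n}0.npz",**d); cv2.imwrite(f"pics/{n}0.png",d["img"][:,:,::-1])
print(arm.observe())
E
```

```text
{'clock': 0.1, 'joints': array([-1.27460687,  0.43510516,  0.02497466,  1.57402141, -0.0115784 ,
        1.13400585, -0.0751144 ]), 'dq': array([ 0.00015126, -0.00133816, -0.00037081, -0.00361881, -0.00092964,
       -0.00020969,  0.00074703]), 'joint_efforts': array([ 2.64354814e-03, -6.69126892e+01,  9.87796560e-01, -3.15145040e+01,
       -6.04989985e-02,  3.73837841e-02,  4.02558285e-06]), 'position': array([0.24256454, 0.57550196, 0.22604747]), 'ee_rot': array([-6.22364838e-01, -3.07919380e+00,  2.18173783e-03]), 'force': array([-0.98585305, -0.71932068, -0.2825689 ]), 'ft_torque': array([ 0.0460212 ,  0.05914977, -0.05127389]), 'gripper_force': 0.0, 'width': 1.0001869175945093}
```

View pics/top0.png

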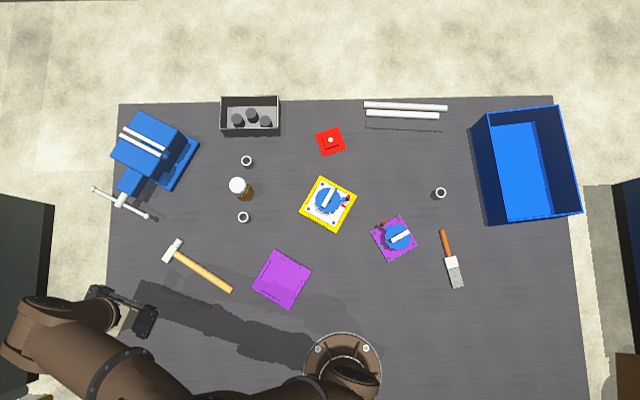

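View pics/side0.png

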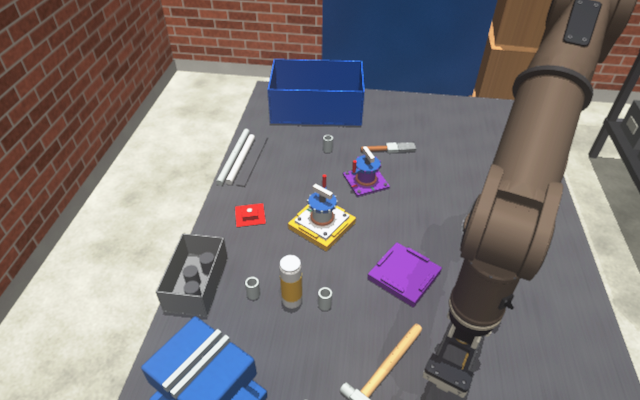

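The candidates in the top view are:
- The yellow cradle with the aluminium/white-bar jig at (328,204).
- A purple jig at (397,238).
- An empty purple cradle at (282,279).

The yellow one fits the description. I'll confirm it in an enlarged crop and measure it.

```bash
cat > h.py <<'E'
import cv2,numpy as np
def world(d):
    R=cv2.Rodrigues(np.array(d["rvec"],float))[0]; t=np.array(d["tvec"],float).ravel()
    v,u=np.mgrid[:400,:640]; z=d["depth"].astype(float)
    c=np.stack([(u-d["cx"])*z/d["fx"],(v-d["cy"])*z/d["fy"],z],-1)
    return (c-t)@R
def rect(W,m,zc=None):
    p=W[m][:,:2].astype(np.float32); r=cv2.minAreaRect(p*1000); return len(p),W[m].mean(0).round(4),np.median(W[m],0).round(4),r
E
python3 - <<'E'
from h import *
cr=[]
for n,(u,v,a) in dict(top=(328,200,36),side=(322,212,45)).items():
    d=dict(np.load(n+"0.npz")); W=world(d); I=d["img"].astype(int); r,g,b=I[...,0],I[...,1],I[...,2]
    box=np.zeros((400,640),bool); box[v-a:v+a,u-a:u+a]=1; box&=d["depth"]>0
    hsv=cv2.cvtColor(d["img"],cv2.COLOR_RGB2HSV).astype(int); H,S,V=hsv[...,0],hsv[...,1],hsv[...,2]
    z=W[...,2]
    print(n)
    for k,m in dict(bar=(z>.13)&(S<60),yellow=(abs(H-25)<8)&(S>150)&(z<.045),red=((H<8)|(H>172))&(S>130)&(z>.06),redmark=((H<8)|(H>172))&(S>130)&(z<.05),green=(abs(H-60)<20)&(S>90),plate=(z>.03)&(z<.045)&(S<60)).items():
        m=m&box
        if m.any(): print(k,*rect(W,m), np.argwhere(m).mean(0).round(1))
    cr.append(cv2.resize(d["img"][v-a:v+a,u-a:u+a],(400,400),interpolation=cv2.INTER_CUBIC))
cv2.imwrite("pics/crop0.png",np.hstack(cr)[:,:,::-1])
E
```

```text
top
bar 96 [0.5565 0.0369 0.1529] [0.5573 0.0373 0.1542] ((562.84912109375, 25.67859649658203), (40.63325119018555, 84.04550170898438), 27.13739013671875) [197.4 327.6]
yellow 608 [0.5508 0.0379 0.0286] [0.5436 0.0372 0.0287] ((557.993408203125, 36.83665466308594), (149.69895935058594, 150.25608825683594), 59.372344970703125) [205.3 327.3]
red 10 [ 0.5582 -0.0266  0.1451] [ 0.5573 -0.0269  0.1484] ((558.6610717773438, -26.923524856567383), (7.1080121994018555, 7.288332939147949), 42.15260696411133) [196.9 347.8]
redmark 8 [ 0.5484 -0.0143  0.0393] [ 0.5487 -0.0139  0.0387] ((548.177001953125, -15.340298652648926), (15.210572242736816, 4.990508556365967), 67.71832275390625) [205.1 342.6]
green 1 [0.6052 0.0068 0.0374] [0.6052 0.0068 0.0374] ((605.2337036132812, 6.840160369873047), (0.0, 0.0), 0.0) [189. 336.]
plate 586 [0.5451 0.0438 0.0384] [0.534  0.0454 0.0384] ((557.9744262695312, 37.00517272949219), (120.12370300292969, 120.00302124023438), 59.712528228759766) [206.5 325.6]
side
bar 161 [0.5599 0.0585 0.1469] [0.5578 0.0435 0.1487] ((569.8658447265625, 159.47280883789062), (290.5086669921875, 61.522064208984375), 84.06925964355469) [195.9 319.4]
yellow 553 [0.5568 0.0797 0.0243] [0.5562 0.0868 0.0236] ((547.7496337890625, 28.094993591308594), (183.33584594726562, 150.2302703857422), 57.348270416259766) [230.3 319.4]
red 46 [ 0.5356 -0.0528  0.1226] [ 0.5567 -0.0252  0.1247] ((518.1583862304688, -78.67109680175781), (151.0550537109375, 10.67270278930664), 53.61898422241211) [177.2 331.7]
redmark 3 [ 0.4674 -0.1506  0.0101] [ 0.4664 -0.1497  0.0094] ((467.26953125, -150.29666137695312), (12.257532119750977, 2.0600950717926025), 38.8109016418457) [185.3 354.7]
plate 649 [0.5518 0.0572 0.035 ] [0.5442 0.0599 0.0348] ((555.6832885742188, 36.901268005371094), (129.36524963378906, 123.76383972167969), 58.085052490234375) [222.5 322. ]
```

View pics/crop0.png

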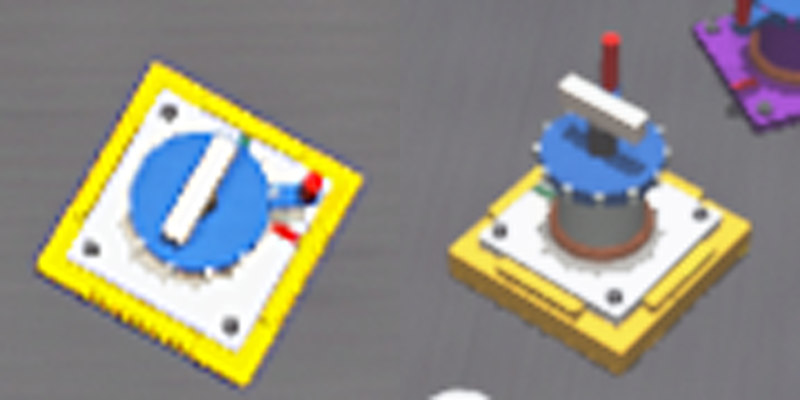

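The crop confirms the target. The aluminium jig with its white bar is in the yellow cradle, the red pin is at about (348,197) in the top view, and the green mark is at (336,189).

Measurements:
- **Jig centre:** about (0.558, 0.037), with jig x at −30.3°.
- **Pin:** about (0.5575, −0.027), direction −90°, so the ring value is about 0.16.

I'll move above the pin with the closing line tangential (tool y at 0°).

Call:
{"api": "jog_arm", "payload": {
  "rows": [
    [[1,-2,3],[0,0,-4],1],
    [[4,-7,7],[0,0,-10],0.5],
    [[7,-12.5,7],[0,0,-18],0.5],
    [[9.5,-17.5,7],[0,0,-26],0.5],
    [[12,-22.5,7],[0,0,-34],0.5],
    [[14.5,-27.5,7],[0,0,-42],0.5],
    [[17,-32.5,7],[0,0,-50],0.5],
    [[19,-37,7],[0,0,-56],0.5]
  ]
}}

```text
clock: 1.1
position: [0.4333, 0.2038, 0.2966]
ee_rot: [2.001, 2.422, -0.0]
force: [0.1, 0.8, 0.7]
width: 0.498
gripper_force: 0.0
```

Call:
{"api": "jog_arm", "payload": {
  "rows": [
    [[3,-5,0],[0,0,-4],0.5],
    [[6,-10,0],[0,0,-8],0.5],
    [[9,-15,0],[0,0,-11],0.5],
    [[11,-19,0],[0,0,-11],0.5],
    [[12.5,-23,0],[0,0,-11],0.5],
    [[12.5,-23.3,0],[0,0,-11],0.5],
    [[12.5,-23.3,0],[0,0,-11],0.5]
  ]
}}

```text
clock: 1.98
position: [0.5574, -0.0266, 0.2964]
ee_rot: [-2.218, -2.223, 0.001]
force: [0.0, 0.4, -0.7]
width: 0.498
gripper_force: 0.0
```

```bash
cat >> h.py <<'E'
def state():
    from cell import arm
    s=arm.observe(); R=cv2.Rodrigues(np.array(s["ee_rot"]))[0]
    print("t",round(s["clock"],2),"p",s["position"].round(4),"yaw_y",np.degrees(np.arctan2(R[1,1],R[0,1])).round(2),"z",R[:,2].round(3),"q",s["joints"].round(2),"F",s["force"].round(1),"w",round(s["width"],3),"g",s["gripper_force"])
    return s
E
python3 -c "from h import *;state()"
```

```text
t 1.98 p [ 0.5574 -0.0266  0.2964] yaw_y 0.13 z [-0.001  0.    -1.   ] q [-0.48  0.29  0.57  1.67 -0.17  1.23  0.13] F [ 0.   0.4 -0.7] w 0.498 g 0.0
```

Call:
{"api": "jog_arm", "payload": {
  "rows": [
    [[0,0,-5],[0,0,0],0.5],
    [[0,0,-10],[0,0,0],0.5],
    [[0,0,-13],[0,0,0],0.5],
    [[0,0,-15],[0,0,0],0.5],
    [[0,0,-17],[0,0,0],0.5],
    [[0,0,-17.8],[0,0,0],0.5],
    [[0,0,-17.8],[0,0,0],0.5]
  ]
}}

```text
clock: 2.85
position: [0.5574, -0.026, 0.1186]
ee_rot: [-2.217, -2.225, 0.001]
force: [-0.1, 0.7, 0.3]
width: 0.502
gripper_force: 0.0
```

Call:
{"api": "jog_arm", "payload": {
  "rows": [
    [[0,0,0],[0,0,0],0.3],
    [[0,0,0],[0,0,0],0.1],
    [[0,0,0],[0,0,0],0.05],
    [[0,0,0],[0,0,0],0.05],
    [[0,0,0],[0,0,0],0.05],
    [[0,0,0],[0,0,0],0.05]
  ],
  "newtons": 8
}}

```text
clock: 3.6
position: [0.5581, -0.0272, 0.119]
ee_rot: [2.218, 2.224, 0.001]
force: [1.0, -0.4, 2.4]
width: 0.127
gripper_force: 8.0
```

Run:
```python
from h import *
s=state(); c=np.array([.558,.037]); r=s["position"][:2]-c
a=np.arctan2(r[1],r[0]); print(np.degrees(a),np.hypot(*r))
a0=np.radians(-90); R=.064
for th in range(0,64,6):
    d=R*np.array([np.cos(a0+np.radians(th))-np.cos(a0),np.sin(a0+np.radians(th))-np.sin(a0)]); print(th,(d*100).round(2))
```

```text
t 3.6 p [ 0.5581 -0.0272  0.119 ] yaw_y 0.14 z [ 0.001 -0.    -1.   ] q [-0.41  0.47  0.5   1.89 -0.29  0.85  0.25] F [ 1.  -0.4  2.4] w 0.127 g 8.000161796808243
-89.94899558691262 0.06416742270697204
0 [0. 0.]
6 [0.67 0.04]
12 [1.33 0.14]
18 [1.98 0.31]
24 [2.6  0.55]
30 [3.2  0.86]
36 [3.76 1.22]
42 [4.28 1.64]
48 [4.76 2.12]
54 [5.18 2.64]
60 [5.54 3.2 ]
```

Pin gripped (width 0.127, about 12 mm). Now I'll turn it about 60° along the arc, turning the tool with it.

Call:
{"api": "jog_arm", "payload": {
  "rows": [
    [[0.33,0.01,0],[0,0,3],0.05],
    [[0.67,0.04,0],[0,0,6],0.05],
    [[1.0,0.08,0],[0,0,9],0.05],
    [[1.33,0.14,0],[0,0,12],0.05],
    [[1.66,0.22,0],[0,0,15],0.05],
    [[1.98,0.31,0],[0,0,18],0.05],
    [[2.29,0.42,0],[0,0,21],0.05],
    [[2.6,0.55,0],[0,0,24],0.05]
  ]
}}

```text
clock: 4.6
position: [0.5835, -0.0212, 0.119]
ee_rot: [-1.705, -2.638, -0.0]
force: [-1.3, 1.4, 4.5]
width: 0.129
gripper_force: 8.0
```

Run:
```python
from h import *
s=state(); c=np.array([.558,.037]); r=s["position"][:2]-c
print(np.degrees(np.arctan2(r[1],r[0])),np.hypot(*r))
f=lambda t:6.4*np.array([np.cos(np.radians(t-90)),np.sin(np.radians(t-90))])
for th in range(24,64,3): print(th-24,(f(th)-f(24)).round(2))
```

```text
t 4.6 p [ 0.5835 -0.0212  0.119 ] yaw_y 24.25 z [-0.     0.001 -1.   ] q [-0.32  0.49  0.38  1.82 -0.23  0.87  0.59] F [-1.3  1.4  4.5] w 0.129 g 8.000873476266861
-66.30056612168916 0.06352740891236393
0 [0. 0.]
3 [0.3  0.14]
6 [0.6 0.3]
9 [0.88 0.48]
12 [1.16 0.67]
15 [1.42 0.87]
18 [1.68 1.09]
21 [1.92 1.32]
24 [2.15 1.56]
27 [2.37 1.82]
30 [2.57 2.08]
33 [2.76 2.36]
36 [2.94 2.65]
39 [3.1  2.94]
```

Call:
{"api": "jog_arm", "payload": {
  "rows": [
    [[0.6,0.3,0],[0,0,6],0.05],
    [[1.16,0.67,0],[0,0,12],0.05],
    [[1.68,1.09,0],[0,0,18],0.05],
    [[2.15,1.56,0],[0,0,24],0.05],
    [[2.57,2.08,0],[0,0,30],0.05],
    [[2.94,2.65,0],[0,0,36],0.05],
    [[2.94,2.65,0],[0,0,36],0.05],
    [[2.94,2.65,0],[0,0,36],0.05]
  ]
}}

```text
clock: 5.6
position: [0.6126, 0.0061, 0.1189]
ee_rot: [-0.808, -3.035, -0.002]
force: [-1.8, 2.7, 5.6]
width: 0.13
gripper_force: 8.0
```

Run:
```python
from h import *
s=state(); c=np.array([.558,.037]); r=s["position"][:2]-c
print(np.degrees(np.arctan2(r[1],r[0])),np.hypot(*r))
```

```text
t 5.6 p [0.6126 0.0061 0.1189] yaw_y 60.2 z [-0.001  0.001 -1.   ] q [-0.24  0.52  0.21  1.74 -0.13  0.9   1.08] F [-1.8  2.7  5.6] w 0.13 g 8.000460639595985
-29.469208550593024 0.06277125979717225
```

The pin is at about −29.5°, which is locked (about 1.21 rad). I'll release, rise and back off to look.

Call:
{"api": "jog_arm", "payload": {
  "rows": [
    [[0,0,0],[0,0,0],0.2],
    [[0,0,0],[0,0,0],0.35],
    [[0,0,0],[0,0,0],0.5],
    [[0,0,3],[0,0,0],0.5],
    [[0,0,7],[0,0,0],0.5],
    [[0,0,12],[0,0,0],0.5],
    [[-5,-4,14],[0,0,0],0.5],
    [[-10,-8,14],[0,0,0],0.5]
  ]
}}

```text
clock: 6.6
position: [0.5178, -0.0723, 0.2601]
ee_rot: [0.807, 3.033, 0.001]
force: [0.5, -1.3, 0.4]
width: 0.501
gripper_force: 0.0
```

Call:
{"api": "jog_arm", "payload": {
  "rows": [
    [[-4,-5,0],[0,0,0],0.6],
    [[-7,-10,0],[0,0,0],0.6],
    [[-7,-13,0],[0,0,0],0.6],
    [[-7,-13,0],[0,0,0],0.6]
  ]
}}

```text
clock: 7.1
position: [0.447, -0.2039, 0.2589]
ee_rot: [0.816, 3.033, -0.001]
force: [0.5, 0.4, 0.2]
width: 0.597
gripper_force: 0.0
```

Run:
```python
from h import *
from cell import arm
state(); cr=[]
for n,(u,v,a) in dict(top=(328,200,36),side=(322,212,45)).items():
    d=arm.get_image(n); W=world(d)
    box=np.zeros((400,640),bool); box[v-a:v+a,u-a:u+a]=1; box&=d["depth"]>0
    hsv=cv2.cvtColor(d["img"],cv2.COLOR_RGB2HSV).astype(int); H,S,V=hsv[...,0],hsv[...,1],hsv[...,2]
    z=W[...,2]
    print(n)
    for k,m in dict(bar=(z>.145)&(z<.16)&(S<60),red=((H<8)|(H>172))&(S>130)&(z>.1),plate=(z>.033)&(z<.042)&(S<60)).items():
        m=m&box
        if m.any(): print(k,*rect(W,m), np.argwhere(m).mean(0).round(1))
    cr.append(cv2.resize(d["img"][v-a:v+a,u-a:u+a],(400,400),interpolation=cv2.INTER_CUBIC))
cv2.imwrite("pics/crop1.png",np.hstack(cr)[:,:,::-1])
```

```text
t 7.1 p [ 0.447  -0.2039  0.2589] yaw_y 59.87 z [ 0.001 -0.001 -1.   ] q [ 0.02  0.18  0.35  1.86 -0.07  1.1   1.45] F [0.5 0.4 0.2] w 0.597 g 0.0
top
bar 85 [0.5574 0.0374 0.1539] [0.5579 0.0386 0.154 ] ((557.9553833007812, 37.34545135498047), (13.113601684570312, 63.104522705078125), 58.84126663208008) [197.1 327.4]
red 18 [0.6126 0.0075 0.143 ] [0.6118 0.0074 0.1493] ((613.5358276367188, 7.562798976898193), (8.906497955322266, 9.138307571411133), 47.39863204956055) [180.3 336.5]
plate 541 [0.5471 0.0387 0.0382] [0.5377 0.0396 0.0383] ((561.7488403320312, 35.77240753173828), (119.23284149169922, 127.57261657714844), 59.386566162109375) [205.9 327.1]
side
bar 106 [0.5613 0.064  0.1511] [0.56   0.0414 0.1509] ((570.4490356445312, 160.10806274414062), (286.5815124511719, 59.59386444091797), 83.68516540527344) [196.3 318.6]
red 29 [ 0.5971 -0.0051  0.1291] [0.61   0.0104 0.1312] ((544.6270751953125, -65.16697692871094), (205.90347290039062, 13.468452453613281), 47.11610412597656) [184.1 309.5]
plate 527 [0.553 0.058 0.036] [0.546  0.061  0.0357] ((555.4486694335938, 39.227996826171875), (122.36561584472656, 120.86009216308594), 59.95661544799805) [222.4 321.6]
```

View pics/crop1.png

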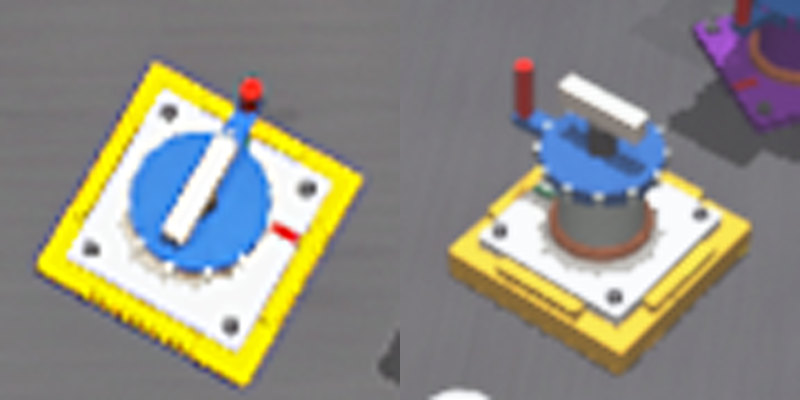

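The pin's arm now lies in line with the bar over the green mark, with the pin at crop (251,93) and the bar at (200,190). The jig is still seated, and the ring is at about 1.22. Next I'll go to the bar.

Call:
{"api": "jog_arm", "payload": {
  "rows": [
    [[2,5,0],[0,0,0],0.6],
    [[4.5,10,0],[0,0,0],0.6],
    [[7,15,0],[0,0,0],0.6],
    [[9,20,0],[0,0,0],0.6],
    [[11.1,24.1,0],[0,0,-0.3],0.6],
    [[11.1,24.1,0],[0,0,-0.3],0.6],
    [[11.1,24.1,-4],[0,0,-0.3],0.6],
    [[11.1,24.1,-7],[0,0,-0.3],0.6]
  ]
}}

```text
clock: 8.2
position: [0.5579, 0.0401, 0.1873]
ee_rot: [-0.815, -3.033, 0.0]
force: [0.6, -0.2, 0.6]
width: 0.597
gripper_force: 0.0
```

```bash
python3 -c "from h import *;state()"
```

```text
t 8.2 p [0.5579 0.0401 0.1873] yaw_y 59.91 z [-0.001 -0.    -1.   ] q [-0.32  0.37  0.2   1.8  -0.08  0.99  0.96] F [ 0.6 -0.2  0.6] w 0.597 g 0.0
```

Call:
{"api": "jog_arm", "payload": {
  "rows": [
    [[0,-0.25,-2],[0,0,0],0.6],
    [[0,-0.25,-4],[0,0,0],0.6],
    [[0,-0.25,-5.5],[0,0,0],0.6],
    [[0,-0.25,-6.4],[0,0,0],0.6],
    [[0,-0.25,-6.4],[0,0,0],0.6],
    [[0,-0.25,-6.4],[0,0,0],0.6]
  ]
}}

```text
clock: 8.95
position: [0.5592, 0.0372, 0.1252]
ee_rot: [0.817, 3.033, 0.001]
force: [-0.0, 0.1, 0.3]
width: 0.598
gripper_force: 0.0
```

Call:
{"api": "jog_arm", "payload": {
  "rows": [
    [[0,0,0],[0,0,0],0.4],
    [[0,0,0],[0,0,0],0.2],
    [[0,0,0],[0,0,0],0.1],
    [[0,0,0],[0,0,0],0.05],
    [[0,0,0],[0,0,0],0.05],
    [[0,0,0],[0,0,0],0.05],
    [[0,0,0],[0,0,0],0.05]
  ],
  "newtons": 40
}}

```text
clock: 9.82
position: [0.5582, 0.036, 0.1245]
ee_rot: [-0.819, -3.032, 0.002]
force: [-2.2, -5.2, 2.0]
width: 0.205
gripper_force: 40.0
```

```bash
python3 -c "from h import *;state()"
```

```text
t 9.82 p [0.5582 0.036  0.1245] yaw_y 59.79 z [-0.001 -0.001 -1.   ] q [-0.3   0.44  0.19  1.87 -0.1   0.85  0.98] F [-2.2 -5.2  2. ] w 0.205 g 40.00226855278015
```

The opening of 0.205 (about 19 mm) is wider than the 14 mm bar. I'll check before lifting.

Call:
{"api": "jog_arm", "payload": {
  "rows": [
    [[0,0,0],[0,0,0],0.05],
    [[0,0,0],[0,0,0],0.05]
  ]
}}

```text
clock: 10.07
position: [0.5582, 0.036, 0.1245]
ee_rot: [-0.818, -3.032, 0.002]
force: [-3.3, -4.7, 1.9]
width: 0.202
gripper_force: 40.0
```

Run:
```python
from h import *
from cell import arm
state(); cr=[]
for n,(u,v,a) in dict(top=(328,196,40),side=(322,202,40)).items():
    d=arm.get_image(n)
    cr.append(cv2.resize(d["img"][v-a:v+a,u-a:u+a],(400,400),interpolation=cv2.INTER_CUBIC))
cv2.imwrite("pics/crop2.png",np.hstack(cr)[:,:,::-1])
```

```text
t 10.07 p [0.5582 0.036  0.1245] yaw_y 59.8 z [-0.001 -0.001 -1.   ] q [-0.3   0.44  0.19  1.87 -0.1   0.85  0.98] F [-3.3 -4.7  1.9] w 0.202 g 40.00228464603424
```

View pics/crop2.png

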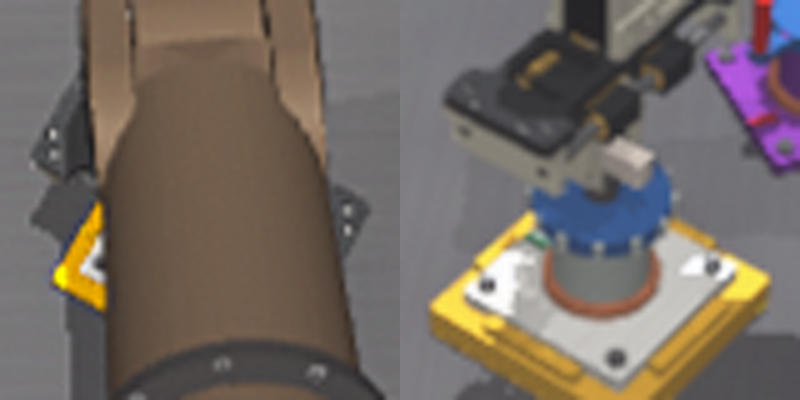

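The fingers straddle the bar, with its free end at crop (630,160), and the jig is still seated. I'll lift slowly and check.

Call:
{"api": "jog_arm", "payload": {
  "rows": [
    [[0,0,0.3],[0,0,0],0.05],
    [[0,0,0.7],[0,0,0],0.05],
    [[0,0,1.1],[0,0,0],0.05],
    [[0,0,1.5],[0,0,0],0.05],
    [[0,0,1.5],[0,0,0],0.05],
    [[0,0,1.5],[0,0,0],0.05]
  ]
}}

```text
clock: 10.92
position: [0.5587, 0.0372, 0.1396]
ee_rot: [0.817, 3.033, 0.0]
force: [-0.9, 0.1, -7.6]
width: 0.199
gripper_force: 40.0
```

Run:
```python
from h import *
from cell import arm
state()
d=arm.get_image("side"); u,v,a=322,202,40
cv2.imwrite("pics/crop3.png",cv2.resize(d["img"][v-a:v+a,u-a:u+a],(500,500),interpolation=cv2.INTER_CUBIC)[:,:,::-1])
```

```text
t 10.93 p [0.5587 0.0372 0.1396] yaw_y 59.85 z [ 0.  0. -1.] q [-0.3   0.42  0.19  1.85 -0.1   0.88  0.98] F [-0.9  0.1 -7.6] w 0.199 g 39.99179005622864
```

View pics/crop3.png

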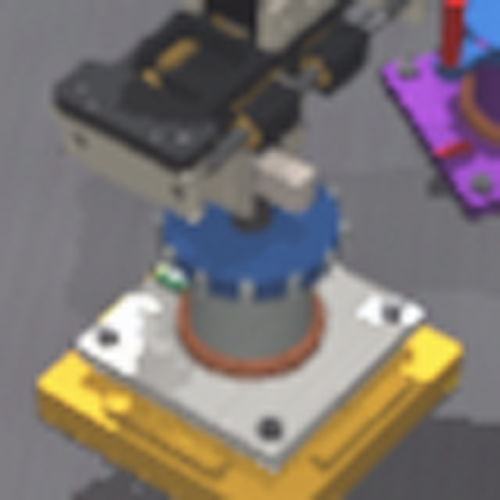

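The jig is up 15 mm and level, with its plate at crop (250,370) above the lips. The force shows its weight of about 7 N. Lifting the rest of the way.

Call:
{"api": "jog_arm", "payload": {
  "rows": [
    [[0,0,1],[0,0,0],0.05],
    [[0,0,2.5],[0,0,0],0.05],
    [[0,0,4],[0,0,0],0.05],
    [[0,0,5.5],[0,0,0],0.05],
    [[0,0,7],[0,0,0],0.05],
    [[0,0,8],[0,0,0],0.05],
    [[0,0,8.5],[0,0,0],0.05],
    [[0,0,8.5],[0,0,0],0.05]
  ]
}}

```text
clock: 11.98
position: [0.5588, 0.0372, 0.2247]
ee_rot: [0.817, 3.033, 0.0]
force: [-0.6, -0.7, -6.7]
width: 0.201
gripper_force: 40.0
```

Call:
{"api": "jog_arm", "payload": {
  "rows": [
    [[0,0,0],[0,0,0],0.05],
    [[0,0,0],[0,0,0],0.05],
    [[0,0,0],[0,0,0],0.05],
    [[0,0,0],[0,0,0],0.05],
    [[0,0,0],[0,0,0],0.05],
    [[0,0,0],[0,0,0],0.05]
  ]
}}

```text
clock: 12.72
position: [0.5588, 0.0371, 0.2246]
ee_rot: [0.817, 3.033, 0.0]
force: [-0.4, 0.2, -6.9]
width: 0.204
gripper_force: 40.0
```

Run:
```python
from h import *
from cell import arm
state()
d=arm.get_image("side"); W=world(d); u,v,a=322,190,55
hsv=cv2.cvtColor(d["img"],cv2.COLOR_RGB2HSV).astype(int); S=hsv[...,1]
box=np.zeros((400,640),bool); box[v-a:v+a,u-a:u+a]=1
for nm,m in dict(plate=(S<70)&(abs(W[...,2]-.137)<.006)).items():
    P=W[m&box&(np.hypot(W[...,0]-.558,W[...,1]-.037)<.085)&(np.hypot(W[...,0]-.558,W[...,1]-.037)>.036)]
    c=P.mean(0); n=np.linalg.svd(P-c)[2][2]; print(nm,len(P),c,n,np.degrees(np.arccos(abs(n[2]))))
cv2.imwrite("pics/crop4.png",cv2.resize(d["img"][v-a:v+a,u-a:u+a],(500,500),interpolation=cv2.INTER_CUBIC)[:,:,::-1])
```

```text
t 12.72 p [0.5588 0.0371 0.2246] yaw_y 59.84 z [ 0. -0. -1.] q [-0.32  0.33  0.21  1.75 -0.08  1.07  0.96] F [-0.4  0.2 -6.9] w 0.204 g 39.99200463294983
plate 688 [0.55365542 0.05955146 0.13540582] [-3.76275400e-03 -6.64014729e-04 -9.99992700e-01] 0.21892164956478377
```

View pics/crop4.png

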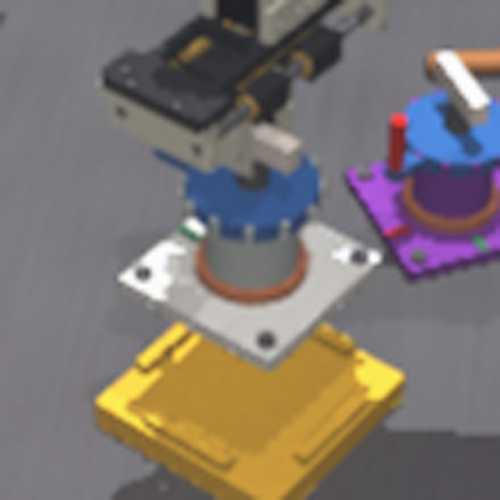

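The jig hangs level (0.2°) about 10 cm above the empty yellow cradle. The ring's blue arm is still under the green-mark side at crop (165,155). Handing in.

```bash
python3 -c "
from cell import arm
print(arm.sign_off())"
```

```text
the job is handed in; nothing more can be done
None
```

The ring is locked, and the jig is held level and still about 10 cm above its yellow cradle; I handed the job in at about 12.7 s on the robot's clock, and no verdict came back.

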